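Round cheeses to their ripening boards

ROBOT

A 6-joint arm with a two-finger parallel gripper is mounted at the origin on the work surface. World frame = base frame: x ahead of the robot, y to its left, z up, the work surface at z = 0. Lengths are in m, angles in degrees, forces in N, time in s.
With the tool pointing down it reaches from about 0.2 to 0.875 m from the base axis. Payload 3.4 kg.
Tool frame: the origin (TCP) lies on the centre line of the jaws, within the pads' length; the fingertips stand 25 mm ahead of it and the grasp point (between the pads) lies 6 mm ahead of it; z points along the fingers, y is the line along which they close (so a half turn about z gives the same grasp; the last joint's range is limited). The gripper opens to 94 mm and grips with 3 to 60 N. Pads are 16 mm wide; open, the fingers measure 119 mm over their backs; the gripper's body (75 mm by 177 mm) begins 78 mm behind the grasp point.
Start: joints at [58.155, 15.808, 86.224, -0, 77.962, -6.933], TCP at [0.242, 0.522, 0.23] pointing down, gripper open.
Joint ranges: [-165.64, 165.64], [-43.16, 119.46], [12.63, 154.43], [-67.54, 247.53], [6.08, 155.33], [-154.97, 154.97]. Speed limits (degrees/s): [147.25, 147.25, 180, 180, 180, 180].

INTERFACE

Orientations are given as a 3x3 rotation matrix whose columns are the frame's x, y, z axes.
In Python, from cell import robot gives the robot as it stands. The module is installed in compiled form; this text tells all that it offers.
- The arm moves only by the tool carry_out, never from a script. Its argument "targets" is one flat list of numbers, 7 for each row, row after row: the shift along the tool's x, y, z in m, then the turn, a rotation vector about the tool's x, y, z in degrees, then the opening, from 0 (shut) to 1 (fully open). A call has 1 to 20 rows; each row shifts and turns the commanded pose from where the row before left it, along the tool's axes as they then stand; what a row does not reach is not made up. A row lasts 1/8 s, in which the tool goes at most 62.5 mm and 10.7 degrees, less where a joint would pass 70% of its speed; a pose out of reach is approached as far as the arm can. A call with a gripper value outside its range is refused whole. The fingers move at their own pace and stop on an object; "force" is the grip in N (left out, the last holds). Time passes only in rows, so rows that do not move let the fingers close. It gives the time, the measured TCP pose, the force, the opening and the grip force at its end, in the units of the state.
- robot.sense(): the state, without advancing time (a new reading comes with each control period).
- robot.capture(name): name is "scene" or "side" or "wrist"; returns the picture (384x512x3 uint8, blue, green, red); there is no depth.
- robot.camera_params(name): a dict with "mtx" (3x3 intrinsics, pixels), "T" (4x4, takes a point from camera to world coordinates). Camera axes: x right, y down, z forward; pixel columns grow to the right and rows downward; lengths in m; the calibration is good to about 2 mm. A picture is of the moment at which its call begins: read the wrist's pose just before it. camera_params takes no time and is no camera call; for the wrist camera it gives the pose at the moment of the call.
- robot.close_job(): hands the job in; it is judged then, once.
Trained networks look in the newest picture that a camera, given by its name, has taken for a name from the list of things; names that differ only in an ending like _2 or _b are one class to them, and where a whole thing is asked for, a point or a joint stands for the part that bears it (a point fixed in the world has none). Each returns a list of dicts, best first, with "conf" (0 to 1); they miss things now and then, are a little off and sometimes report something else, mostly with a low value. They report only what shows in the picture. A call takes as long as a camera call.
- robot.spot_in(camera, name): "xy" ([column, row] in pixels, amid what is visible of it).
- robot.regions_of(camera, name): "pixels" (384x512 bool, what is visible of it) and "xy" ([column, row] in pixels, amid what is visible of it).
- robot.tip_of(camera, name): "xy" ([column, row] in pixels: a listed point, or the origin of a listed thing).
The state is a dict: "t": time; "joints": joint angles; "joint_vel": joint speeds; "effort": joint torques, N m; "tool_pos": TCP position; "eef_rot": TCP orientation; "force": force on the tool from outside, world axes, zero at the start; "wrist_torque": the same for the moment, N m; "opening": opening from 0.0 (shut) to 1.0 (fully open); "gripper_force": force on a finger pad.
Only numpy, scipy, OpenCV 4.12 (cv2) and the standard library are available. Lean on these libraries where they do the work, as an engineer would, in place of code of your own. Each camera call takes 0.05 s, during which the arm holds its last target. There are 200 camera calls.

TASK

Pick the four round cheese wheels out from among the other cheeses and set each one on the round rimmed ripening board of its own size: the largest wheel on the largest board, the next largest on the next largest, and so on down to the smallest wheel on the smallest board, each standing flat on the floor of its board, inside the rim. Set them down gently, do not drop them, and leave the square cheese and the pyramid cheese where they stand.

Things in the scene. Friction and masses are not known exactly. Their poses are not given: they have to be found in the camera images.
- wheel_a: The largest of the four loose round cheese wheels: an upright cylinder 66 mm in diameter and 48 mm high, edges bevelled 3 to 5 mm, tan rind, about 170 g. Origin at the centre of its underside, z up along its axis; it stands flat on the bench.
- wheel_b: The second largest of the four loose round cheese wheels: an upright cylinder 55 mm in diameter and 44 mm high, edges bevelled 3 to 5 mm, tan rind, about 110 g. Origin at the centre of its underside, z up along its axis; it stands flat on the bench.
- wheel_c: The second smallest of the four loose round cheese wheels: an upright cylinder 44 mm in diameter and 40 mm high, edges bevelled 3 to 5 mm, tan rind, about 64 g. Origin at the centre of its underside, z up along its axis; it stands flat on the bench.
- wheel_d: The smallest of the four loose round cheese wheels: an upright cylinder 33 mm in diameter and 36 mm high, edges bevelled 3 to 5 mm, tan rind, about 34 g. Origin at the centre of its underside, z up along its axis; it stands flat on the bench.
- board_a: The largest of the four round rimmed ripening boards of pale wood, for the largest wheel. It is fixed to the bench. Outside 100 mm across; the flat floor inside the rim is 84 mm across and 6 mm above the bench; the rim is 8 mm thick and its top is 10 mm above the bench. Origin at the centre of its underside, on the bench.
- board_b: The second largest of the four round rimmed ripening boards of pale wood, for the second largest wheel. It is fixed to the bench. Outside 89 mm across; the flat floor inside the rim is 73 mm across and 6 mm above the bench; the rim is 8 mm thick and its top is 10 mm above the bench. Origin at the centre of its underside, on the bench.
- board_c: The second smallest of the four round rimmed ripening boards of pale wood, for the second smallest wheel. It is fixed to the bench. Outside 78 mm across; the flat floor inside the rim is 62 mm across and 6 mm above the bench; the rim is 8 mm thick and its top is 10 mm above the bench. Origin at the centre of its underside, on the bench.
- board_d: The smallest of the four round rimmed ripening boards of pale wood, for the smallest wheel. It is fixed to the bench. Outside 67 mm across; the flat floor inside the rim is 51 mm across and 6 mm above the bench; the rim is 8 mm thick and its top is 10 mm above the bench. Origin at the centre of its underside, on the bench.
- brick: A loose square block of the same tan cheese, 50 by 50 by 40 mm high, 100 g. Not to be moved. Origin at the centre of its underside, x and y along its sides, z up.
- pyramid: A loose blunt pyramid of the same tan cheese, 58 mm square at the foot, about 36 mm square at the top, 45 mm high, 90 g. Not to be moved. Origin at the centre of its underside, x and y along its sides, z up.

How it is judged (in metres and radians):
At the end, for the whole second after the job is handed in: Each of the four wheels stands upright (within 0.12 rad) and at rest on the floor of the board of its own size rank, its centre within 12 mm of the board's, not on the rim, released; the square and the pyramid cheese stand upright within 20 mm of where they were (horizontal distance between wheel_a and board_a below 0.012 m and z of wheel_a in the frame of board_a below 0.0085 m and angle between each of wheel_a, wheel_b, wheel_c, wheel_d, brick, pyramid's own z axis and vertical below 0.12 rad and linear speed of each of wheel_a, wheel_b, wheel_c, wheel_d below 0.02 m/s and horizontal distance between wheel_b and board_b below 0.012 m and z of wheel_b in the frame of board_b below 0.0085 m and horizontal distance between wheel_c and board_c below 0.012 m and z of wheel_c in the frame of board_c below 0.0085 m and horizontal distance between wheel_d and board_d below 0.012 m and z of wheel_d in the frame of board_d below 0.0085 m and distance of each of brick, pyramid from where it was at the start of the episode below 0.02 m); the robot touches nothing.
It fails at once if a wheel is dropped or thrown (out of the fingers it moves faster than 0.7 m/s, a fall of about 25 mm) ((linear speed of wheel_a above 0.7 m/s and contact force between the fingers and wheel_a below 0.01 N) or (linear speed of wheel_b above 0.7 m/s and contact force between the fingers and wheel_b below 0.01 N) or (linear speed of wheel_c above 0.7 m/s and contact force between the fingers and wheel_c below 0.01 N) or (linear speed of wheel_d above 0.7 m/s and contact force between the fingers and wheel_d below 0.01 N)).
It fails at once if the brick cheese is moved more than 20 mm from where it stood (distance of brick from where it was at the start of the episode above 0.02 m).
It fails at once if the pyramid cheese is moved more than 20 mm from where it stood (distance of pyramid from where it was at the start of the episode above 0.02 m).
It also fails if it takes over 106 s, if anything falls off the work surface, if the arm or the gripper's body presses on something with over 40 N, if the wrist force passes 120 N, or if a joint passes its speed limit or range.

## Working session

There is one attempt and no reset: what is moved stays moved. The work goes in short steps, Python scripts to look and compute and a tool call to move; the robot and the scene stay as the last step left them, time stands still between calls to the robot, and variables do not carry over. Pictures are saved under pics/ and viewed, at most 14 in all, crops included, and the job is handed in when it is done.

Besides the shell and the picture viewer there is one more tool, called after "Request:" by a JSON object that holds its "method" and its "body". carry_out: Moves the arm, as the interface text tells. Its arguments: {"type":"object","properties":{"targets":{"type":"array"},"force":{"type":"number"}},"required":["targets"]}

```bash
mkdir -p pics
cat > h.py <<'E'
import numpy as np, cv2
from cell import robot
def ray(cam,uv,z,P=None):
    p=P or robot.camera_params(cam); K=np.array(p["mtx"]);T=np.array(p["T"])
    d=T[:3,:3]@np.linalg.solve(K,[uv[0],uv[1],1]); o=T[:3,3]
    return o+d*(z-o[2])/d[2]
E
python3 - <<'E'
from h import *
s=robot.sense(); print(s["t"],s["tool_pos"],np.round(s["eef_rot"],3).tolist(),s["opening"])
ims=[]
for c in ("scene","side","wrist"):
    im=robot.capture(c); cv2.imwrite(f"pics/{c}0.png",im)
    p=robot.camera_params(c); print(c,np.round(p["mtx"],1).tolist(),np.round(p["T"],3).tolist())
    for n in ("wheel_a","board_a","brick","pyramid"):
        for r in robot.regions_of(c,n):
            m=r["pixels"]; ys,xs=np.nonzero(m)
            print(c,n,round(r["conf"],2),np.round(r["xy"]),m.sum(),xs.min(),xs.max(),ys.min(),ys.max(),np.round(ray(c,r["xy"],0.02 if n!="board_a" else 0.008),3))
E
```

```text
0.0 [0.24194747 0.52104667 0.22965079] [[-0.907, 0.421, -0.001], [0.421, 0.907, -0.001], [0.0, -0.002, -1.0]] 1.0010330407049368
scene [[456.5, 0.0, 271.5], [0.0, 456.5, 200.6], [0.0, 0.0, 1.0]] [[0.503, 0.487, -0.714, 1.257], [0.864, -0.305, 0.4, -0.428], [-0.023, -0.818, -0.574, 0.612], [0.0, 0.0, 0.0, 1.0]]
scene wheel_a 0.94 [352. 150.] 532 342 367 140 165 [0.432 0.285 0.02 ]
scene wheel_a 0.93 [179. 272.] 608 166 191 258 286 [ 0.631 -0.278  0.02 ]
scene wheel_a 0.89 [403. 180.] 542 391 416 168 195 [0.615 0.292 0.02 ]
scene wheel_a 0.72 [249. 246.] 290 242 258 236 256 [ 0.633 -0.131  0.02 ]
scene board_a 0.97 [206. 213.] 1022 186 229 197 225 [ 0.47  -0.156  0.008]
scene board_a 0.8 [306. 229.] 779 286 323 216 241 [0.635 0.004 0.008]
scene board_a 0.78 [314. 181.] 580 297 331 169 188 [0.488 0.123 0.008]
scene board_a 0.76 [259. 186.] 379 249 275 178 195 [0.436 0.    0.008]
scene board_a 0.3 [178. 272.] 594 167 191 258 286 [ 0.616 -0.276  0.008]
scene brick 0.88 [142. 231.] 766 128 158 213 245 [ 0.473 -0.299  0.02 ]
scene pyramid 0.83 [351. 201.] 718 339 369 187 216 [0.618 0.134 0.
[... 528 characters left out ...]
.456 -0.154  0.008]
side board_a 0.92 [214. 173.] 648 197 229 159 183 [0.474 0.118 0.008]
side board_a 0.89 [210. 209.] 565 194 223 197 220 [0.437 0.004 0.008]
side board_a 0.86 [290. 192.] 626 271 302 180 204 [ 0.629 -0.001  0.008]
side board_a 0.34 [311. 230.] 273 305 321 218 237 [ 0.627 -0.124  0.008]
side brick 0.96 [268. 320.] 1201 250 285 303 345 [ 0.469 -0.289  0.02 ]
side pyramid 0.96 [265. 153.] 500 254 276 141 166 [0.618 0.143 0.02 ]
wrist [[306.5, 0.0, 248.2], [0.0, 306.5, 195.8], [0.0, 0.0, 1.0]] [[0.421, 0.879, 0.224, 0.178], [0.907, -0.409, -0.103, 0.552], [0.001, 0.247, -0.969, 0.384], [0.0, 0.0, 0.0, 1.0]]
wrist wheel_a 0.62 [159. 361.] 958 134 181 350 375 [0.428 0.296 0.02 ]
```

View pics/scene0.png

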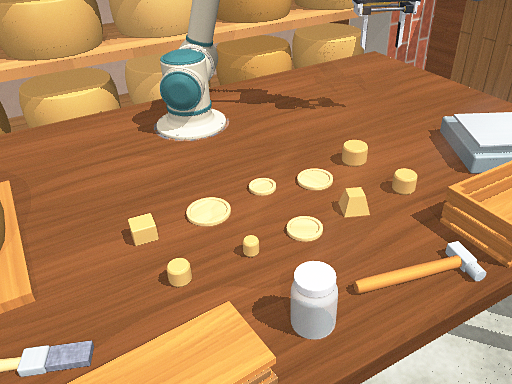

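View pics/side0.png

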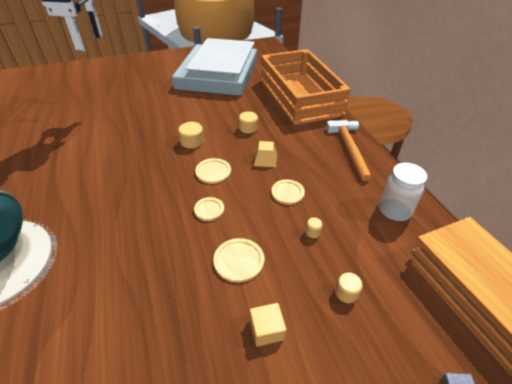

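```bash
cat >> h.py <<'E'
from scipy.optimize import least_squares
W={'a':(.033,.048),'b':(.0275,.044),'c':(.022,.040),'d':(.0165,.036)}
B={'a':(.05,.010),'b':(.0445,.010),'c':(.039,.010),'d':(.0335,.010)}
th=np.linspace(0,2*np.pi,90)
def sil(P,x,y,r,h,z0=0,bev=0):
    pts=[]
    for rr,z in ((r-bev,z0),(r,z0+bev),(r,z0+h-bev),(r-bev,z0+h)):
        pts.append(np.c_[x+rr*np.cos(th),y+rr*np.sin(th),0*th+z])
    T=np.linalg.inv(np.array(P["T"])); q=(np.vstack(pts)@T[:3,:3].T+T[:3,3])@np.array(P["mtx"]).T
    q=q[:,:2]/q[:,2:]; return np.r_[q.min(0),q.max(0)]
def box(m):
    n,l,st,_=cv2.connectedComponentsWithStats(m.astype(np.uint8)); i=1+np.argmax(st[1:,4])
    x,y,w,h=st[i,:4]; return np.array([x-.5,y-.5,x+w-.5,y+h-.5])
def fit(obs,x0,r,h,z0=0,bev=0):
    f=lambda v:np.concatenate([sil(P,v[0],v[1],r,h,z0,bev)-b for P,b in obs])
    s=least_squares(f,x0,loss='soft_l1'); return s.x,np.sqrt(np.mean(s.fun**2))
E
python3 - <<'E'
from h import *
G={}
for c in ("scene","side"):
    robot.capture(c); P=robot.camera_params(c)
    for n in ("wheel_a","board_a"):
        for r in robot.regions_of(c,n):
            if r["conf"]<.5: continue
            p=ray(c,r["xy"],.015,P)[:2]
            for k in G:
                if k[0]==n and np.hypot(*(np.array(k[1])-p))<.04: break
            else: k=(n,tuple(p)); G[k]=[]
            G[k].append((c,P,box(r["pixels"])))
for k,o in G.items():
    print(k[0],np.round(k[1],3))
    D,bev=(W,.004) if k[0]=="wheel_a" else (B,.001)
    for q,(r,h) in D.items():
        print("  ",q,*[(np.round(v,4).tolist(),round(e,2)) for v,e in [fit([x[1:] for x in o],k[1],r,h,0,bev)]],
          [(x[0],*[(np.round(v,4).tolist(),round(e,2)) for v,e in [fit([x[1:]],k[1],r,h,0,bev)]]) for x in o])
E
```

```text
wheel_a [0.431 0.301]
   a ([0.4505, 0.2758], np.float64(0.55)) [('scene', ([0.4535, 0.2747], np.float64(0.29))), ('side', ([0.449, 0.274], np.float64(0.3)))]
   b ([0.4505, 0.2762], np.float64(1.81)) [('scene', ([0.4535, 0.2754], np.float64(1.8))), ('side', ([0.4484, 0.2753], np.float64(1.78)))]
   c ([0.4516, 0.2739], np.float64(3.87)) [('scene', ([0.4572, 0.275], np.float64(3.94))), ('side', ([0.4454, 0.2734], np.float64(3.9)))]
   d ([0.453, 0.2702], np.float64(6.05)) [('scene', ([0.462, 0.2755], np.float64(6.23))), ('side', ([0.4409, 0.271], np.float64(6.19)))]
wheel_a [ 0.633 -0.129]
   a ([0.6256, -0.111], np.float64(9.97)) [('scene', ([0.6246, -0.1134], np.float64(9.84))), ('side', ([0.6232, -0.1098], np.float64(10.06)))]
   b ([0.628, -0.1182], np.float64(6.47)) [('scene', ([0.6272, -0.1206], np.float64(6.36))), ('side', ([0.6264, -0.117], np.float64(6.49)))]
   c ([0.6298, -0.1248], np.float64(3.18)) [('scene', ([0.6304, -0.126], np.float64(3.16))), ('side', ([0.6282, -0.1236], np.float64(3.15)))]
   d ([0.6292, -0.1265], np.float64(0.53)) [('scene', ([0.6309, -0.1273], np.
[... 2467 characters left out ...]
0.0149], np.float64(5.47)))]
   c ([0.4374, 0.0094], np.float64(2.7)) [('scene', ([0.4363, 0.0072], np.float64(2.08))), ('side', ([0.4382, 0.0107], np.float64(3.13)))]
   d ([0.4374, 0.0073], np.float64(0.88)) [('scene', ([0.438, 0.0062], np.float64(0.27))), ('side', ([0.4366, 0.0086], np.float64(1.11)))]
wheel_a [ 0.631 -0.271]
   a ([0.6247, -0.2653], np.float64(7.84)) [('side', ([0.6247, -0.2653], np.float64(7.84)))]
   b ([0.6274, -0.2722], np.float64(3.62)) [('side', ([0.6274, -0.2722], np.float64(3.62)))]
   c ([0.628, -0.2754], np.float64(0.05)) [('side', ([0.628, -0.2754], np.float64(0.05)))]
   d ([0.6287, -0.2777], np.float64(3.44)) [('side', ([0.6287, -0.2777], np.float64(3.44)))]
```

Request:
{"method": "carry_out", "body": {"targets": [0,0,0,0,0,-8.3,1,0,0,0,0,0,-8.3,1,0,0,0,0,0,-8.3,1,-0.0348,-0.041,0,0,0,0,1,-0.0348,-0.041,0,0,0,0,1,-0.0348,-0.041,0,0,0,0,1,-0.0348,-0.041,0,0,0,0,1,-0.0348,-0.041,0,0,0,0,1,-0.0348,-0.041,0,0,0,0,1,0,0,0,0,0,0,1,0,0,0,0,0,0,1], "force": 15}}

```text
t: 2.42
tool_pos: [0.4506, 0.2757, 0.2304]
eef_rot: [[-1.0, 0.001, -0.001], [0.001, 1.0, 0.001], [0.001, 0.001, -1.0]]
force: [0.1, 1.4, -0.7]
opening: 1.002
gripper_force: 0.0
```

Run:
```python
from h import *
s=robot.sense(); print(s["t"],np.round(s["tool_pos"],4),np.round(s["eef_rot"],3).tolist())
print("bottle",ray("scene",(314,334),0),ray("side",(398,215),0))
P=robot.camera_params("wrist"); im=robot.capture("wrist"); cv2.imwrite("pics/w1.png",im)
for n in ("wheel_a","board_a"):
  for r in robot.regions_of("wrist",n):
    b=box(r["pixels"]); p=ray("wrist",r["xy"],.02,P)[:2]
    best=min(((q,*fit([(P,b)],p,*v,0,.004 if n=="wheel_a" else .001)) for q,v in (W if n=="wheel_a" else B).items()),key=lambda t:t[2])
    print(n,round(r["conf"],2),b,best)
```

```text
2.425 [0.4506 0.2757 0.2304] [[-1.0, 0.001, -0.001], [0.001, 1.0, 0.001], [0.001, 0.001, -1.0]]
bottle [ 0.86326125 -0.13396608  0.        ] [ 0.83412103 -0.13941618  0.        ]
wheel_a 0.9 [221.5 150.5 279.5 210.5] ('a', array([0.45082116, 0.27905067]), np.float64(0.314887835906506))
wheel_a 0.9 [241.5 277.5 279.5 293.5] ('d', array([0.58706752, 0.29661666]), np.float64(8.696767913952604))
board_a 0.85 [  4.5 137.5  62.5 191.5] ('d', array([0.4355777 , 0.01046328]), np.float64(0.46735910304756995))
board_a 0.78 [102.5 161.5 173.5 229.5] ('b', array([0.47595273, 0.13662337]), np.float64(0.6380821755108457))
board_a 0.73 [221.5 150.5 279.5 209.5] ('c', array([0.45615969, 0.27936648]), np.float64(1.9565757551322038))
```

Request:
{"method": "carry_out", "body": {"targets": [0,0.001,0.04,0,0,0,1,0,0,0.04,0,0,0,1,0,0,0.04,0,0,0,1,0,0,0.03,0,0,0,1,0,0,0.026,0,0,0,1,0,0,0.02,0,0,0,1,0,0,0,0,0,0,1,0,0,0,0,0,0,0.6,0,0,0,0,0,0,0.5,0,0,0,0,0,0,0.5,0,0,0,0,0,0,0.5,0,0,0,0,0,0,0.5], "force": 15}}

```text
t: 4.08
tool_pos: [0.4515, 0.277, 0.0353]
eef_rot: [[-1.0, 0.001, 0.001], [0.001, 1.0, 0.001], [-0.001, 0.001, -1.0]]
force: [-1.4, 2.9, 5.2]
opening: 0.691
gripper_force: 15.0
```

Request:
{"method": "carry_out", "body": {"targets": [0,0,-0.02,0,0,0,0.5,0,0,-0.03,0,0,0,0.5,0,0,-0.03,0,0,0,0.5,-0.0007,-0.02,0,0,0,0,0.5,-0.0007,-0.04,0,0,0,0,0.5,-0.0007,-0.04,0,0,0,0,0.5,-0.0007,-0.04,0,0,0,0,0.5,-0.0007,-0.04,0,0,0,0,0.5,-0.0007,-0.04,0,0,0,0,0.5,-0.0007,-0.04,0,0,0,0,0.5,-0.0007,-0.04,0,0,0,0,0.5,-0.0007,-0.04,0,0,0,0,0.5,-0.0007,-0.04,0,0,0,0,0.5,0,-0.041,0,0,0,0,0.5,0,0,0,0,0,0,0.5,0,0,0,0,0,0,0.5,0,0,0,0,0,0,0.5]}}

```text
t: 6.2
tool_pos: [0.457, -0.1435, 0.1138]
eef_rot: [[-1.0, -0.001, -0.002], [-0.001, 1.0, 0.001], [0.002, 0.001, -1.0]]
force: [-0.1, -0.1, -1.8]
opening: 0.693
gripper_force: 15.0
```

```bash
cat >> h.py <<'E'
def look(cams,wq=None,z0=0,tol=.12):
    "fit every wheel and board seen"
    for c in cams:
        P=robot.camera_params(c); cv2.imwrite(f"pics/{c}_{robot.sense()['t']:.1f}.png",robot.capture(c))
        for n,D,bev in (("wheel_a",W,.004),("board_a",B,.001)):
            for r in robot.regions_of(c,n):
                if r["conf"]<.4: continue
                b=box(r["pixels"]); p=ray(c,r["xy"],.02,P)[:2]
                zs=(0,.006,z0) if n=="wheel_a" else (0,)
                q,z,x,e=min(((q,z,*fit([(P,b)],p,*v,z,bev)) for q,v in D.items() for z in zs),key=lambda t:t[3])
                print(c,n,round(r["conf"],2),q,z,np.round(x,4),round(e,2))
E
python3 - <<'E'
from h import *
look(("wrist","side"),z0=.08)
s=robot.sense();print(np.round(s["tool_pos"],4),s["gripper_force"],s["opening"])
E
```

```text
wrist wheel_a 0.96 b 0.08 [ 0.4503 -0.1428] 6.57
wrist wheel_a 0.96 d 0 [ 0.6087 -0.1268] 12.37
wrist board_a 0.75 c 0 [ 0.4465 -0.1442] 10.58
wrist board_a 0.71 d 0 [0.4925 0.064 ] 35.49
wrist board_a 0.69 d 0 [0.4356 0.009 ] 0.62
side wheel_a 0.91 c 0 [ 0.6267 -0.2759] 0.56
side wheel_a 0.66 d 0 [ 0.6285 -0.1261] 0.3
side wheel_a 0.61 c 0.08 [ 0.439  -0.1479] 2.22
side board_a 0.82 a 0 [ 0.4594 -0.1474] 1.47
side board_a 0.67 d 0 [0.4313 0.0104] 1.48
side board_a 0.52 d 0 [0.4509 0.1344] 5.24
[ 0.458  -0.144   0.1145] 14.998862855136395 0.6974795546050565
```

Request:
{"method": "carry_out", "body": {"targets": [-0.001,0,0.025,0,0,0,0.5,0,0,0.02,0,0,0,0.5,0,0,0.012,0,0,0,0.5,0,0,0.008,0,0,0,0.5,0,0,0.004,0,0,0,0.5,0,0,0.002,0,0,0,0.5,0,0,0.001,0,0,0,0.5,0,0,0,0,0,0,0.5]}}

```text
t: 7.5
tool_pos: [0.4591, -0.1446, 0.0427]
eef_rot: [[-1.0, 0.0, 0.001], [0.0, 1.0, -0.0], [-0.001, -0.0, -1.0]]
force: [0.7, 0.3, -0.8]
opening: 0.695
gripper_force: 15.0
```

Request:
{"method": "carry_out", "body": {"targets": [0,0,0.001,0,0,0,0.5,0,0,0,0,0,0,0.5]}}

```text
t: 7.75
tool_pos: [0.4589, -0.1445, 0.0415]
eef_rot: [[-1.0, 0.0, 0.0], [0.0, 1.0, 0.0], [-0.0, 0.0, -1.0]]
force: [-0.1, -0.2, -0.8]
opening: 0.695
gripper_force: 15.0
```

Request:
{"method": "carry_out", "body": {"targets": [0,0,0.0005,0,0,0,0.5,0,0,0,0,0,0,0.75,0,0,0,0,0,0,0.85,0,0,0,0,0,0,0.9,0,0,-0.02,0,0,0,0.9,0,0,-0.04,0,0,0,1,0,0,-0.04,0,0,0,1,-0.034,0.004,0,0,0,0,1,-0.034,0.004,0,0,0,0,1,-0.034,0.004,0,0,0,0,1,-0.034,0.004,0,0,0,0,1,-0.034,0.003,0,0,0,0,1,0,0,0,0,0,0,1,0,0,0,0,0,0,1,0,0,0,0,0,0,1]}}

```text
t: 9.62
tool_pos: [0.6276, -0.1256, 0.141]
eef_rot: [[-1.0, 0.001, -0.001], [0.001, 1.0, 0.0], [0.001, 0.0, -1.0]]
force: [-0.6, 0.4, 0.3]
opening: 1.006
gripper_force: 0.0
```

```bash
python3 - <<'E'
from h import *
look(("wrist","side"))
s=robot.sense();print(np.round(s["tool_pos"],4),s["gripper_force"],s["opening"])
E
ls pics
```

```text
wrist wheel_a 0.88 c 0 [ 0.4915 -0.1444] 17.33
wrist wheel_a 0.83 d 0 [ 0.6294 -0.1252] 0.69
wrist wheel_a 0.78 c 0 [ 0.628  -0.2746] 0.66
wrist board_a 0.96 d 0 [ 0.4934 -0.15  ] 18.15
wrist board_a 0.72 c 0 [0.6255 0.0057] 0.14
wrist board_a 0.69 d 0 [0.4941 0.0023] 37.72
side wheel_a 0.88 c 0 [ 0.6267 -0.2759] 0.56
side wheel_a 0.84 a 0.006 [ 0.457  -0.1459] 0.38
side wheel_a 0.84 b 0 [0.6186 0.2894] 0.12
side wheel_a 0.76 d 0 [ 0.6285 -0.1261] 0.3
side wheel_a 0.75 b 0.006 [0.6118 0.1306] 0.85
side board_a 0.91 d 0 [0.434  0.0076] 0.43
side board_a 0.9 b 0 [ 0.458  -0.1519] 1.62
side board_a 0.82 c 0 [0.625  0.0035] 0.45
side board_a 0.55 d 0 [ 0.6316 -0.265 ] 4.53
[ 0.6286 -0.1256  0.1412] 0.0 1.002275674158707
scene0.png
side0.png
side_6.3.png
side_9.8.png
w1.png
wrist0.png
wrist_6.2.png
wrist_9.6.png
```

Request:
{"method": "carry_out", "body": {"targets": [0,0,0.04,0,0,0,1,0,0,0.035,0,0,0,1,0,0,0.02,0,0,0,1,0,0,0.012,0,0,0,1,0,0,0,0,0,0,1,0,0,0,0,0,0,0.5,0,0,0,0,0,0,0.4,0,0,0,0,0,0,0.2,0,0,0,0,0,0,0.2,0,0,0,0,0,0,0.2,0,0,0,0,0,0,0.2], "force": 10}}

```text
t: 11.3
tool_pos: [0.6289, -0.1255, 0.034]
eef_rot: [[-1.0, 0.0, 0.0], [0.0, 1.0, 0.0], [-0.0, 0.0, -1.0]]
force: [-0.5, -0.8, 1.0]
opening: 0.398
gripper_force: 0.0
```

Request:
{"method": "carry_out", "body": {"targets": [0,0,0,0,0,0,0.2,0,0,0,0,0,0,0.2,0,0,0,0,0,0,0.2]}}

```text
t: 11.68
tool_pos: [0.6289, -0.1255, 0.0339]
eef_rot: [[-1.0, 0.0, -0.0], [0.0, 1.0, 0.0], [0.0, 0.0, -1.0]]
force: [-0.5, -0.3, -0.6]
opening: 0.342
gripper_force: 10.0
```

Request:
{"method": "carry_out", "body": {"targets": [0,0,-0.02,0,0,0,0.2,0,0,-0.03,0,0,0,0.2,0,0,-0.03,0,0,0,0.2,0.024,0.01675,0,0,0,0,0.2,0.024,0.01675,0,0,0,0,0.2,0.024,0.01675,0,0,0,0,0.2,0.024,0.01675,0,0,0,0,0.2,0.024,0.01675,0,0,0,0,0.2,0.024,0.01675,0,0,0,0,0.2,0.024,0.01675,0,0,0,0,0.2,0.024,0.01675,0,0,0,0,0.2,0,0,0,0,0,0,0.2,0,0,0,0,0,0,0.2,0,0,0,0,0,0,0.2]}}

```text
t: 13.42
tool_pos: [0.4383, 0.0079, 0.1141]
eef_rot: [[-1.0, 0.001, 0.001], [0.001, 1.0, -0.0], [-0.001, -0.0, -1.0]]
force: [0.6, 1.0, -0.0]
opening: 0.347
gripper_force: 10.0
```

Run:
```python
from h import *
look(("scene",),z0=.08)
s=robot.sense();print(np.round(s["tool_pos"],4),s["gripper_force"],s["opening"])
cv2.imwrite("pics/v1.png",np.hstack([cv2.imread("pics/scene_%.1f.png"%0) if 0 else robot.capture("scene")[130:300,100:450], robot.capture("wrist")[100:270,80:430]]))
```

```text
scene wheel_a 0.88 c 0.006 [ 0.6357 -0.2783] 0.26
scene wheel_a 0.71 a 0.006 [ 0.4569 -0.1461] 0.27
scene wheel_a 0.62 c 0.08 [0.705  0.1957] 0.42
scene wheel_a 0.61 d 0.006 [0.3271 0.0706] 0.57
scene board_a 0.87 a 0 [ 0.4659 -0.1482] 0.94
scene board_a 0.67 b 0 [0.4773 0.1328] 0.27
scene board_a 0.64 d 0 [0.438  0.0062] 0.27
scene board_a 0.63 c 0 [0.6284 0.0016] 0.38
[0.4376 0.0081 0.1138] 9.998399878386408 0.34336743163781985
```

View pics/v1.png

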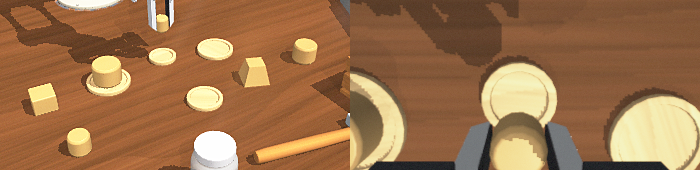

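Request:
{"method": "carry_out", "body": {"targets": [0,0,0.025,0,0,0,0.2,0,0,0.02,0,0,0,0.2,0,0,0.012,0,0,0,0.2,0,0,0.008,0,0,0,0.2,0,0,0.005,0,0,0,0.2,0,0,0.003,0,0,0,0.2,0,0,0,0,0,0,0.2,0,0,0,0,0,0,0.2]}}

```text
t: 14.68
tool_pos: [0.4372, 0.0085, 0.0413]
eef_rot: [[-1.0, 0.0, 0.001], [0.0, 1.0, -0.0], [-0.001, -0.0, -1.0]]
force: [1.1, -0.4, -1.1]
opening: 0.346
gripper_force: 10.0
```

Request:
{"method": "carry_out", "body": {"targets": [0,0,0.001,0,0,0,0.2,0,0,0,0,0,0,0.2,0,0,0,0,0,0,0.4,0,0,0,0,0,0,0.5,0,0,0,0,0,0,0.6,0,0,0,0,0,0,0.6,0,0,-0.02,0,0,0,0.6,0,0,-0.04,0,0,0,1,0,0,-0.04,0,0,0,1,-0.0239,-0.0355,0,0,0,0,1,-0.0239,-0.0355,0,0,0,0,1,-0.0239,-0.0355,0,0,0,0,1,-0.0239,-0.0355,0,0,0,0,1,-0.0239,-0.0355,0,0,0,0,1,-0.0239,-0.0355,0,0,0,0,1,-0.0239,-0.0355,0,0,0,0,1,-0.0239,-0.0355,0,0,0,0,1,0,0,0,0,0,0,1,0,0,0,0,0,0,1]}}

```text
t: 17.05
tool_pos: [0.6273, -0.2749, 0.1393]
eef_rot: [[-1.0, 0.0, -0.002], [0.0, 1.0, 0.002], [0.002, 0.002, -1.0]]
force: [-0.2, 0.1, -0.7]
opening: 1.002
gripper_force: 0.0
```

Run:
```python
from h import *
look(("wrist","side","scene"))
s=robot.sense();print(np.round(s["tool_pos"],4),s["gripper_force"],s["opening"])
```

```text
wrist wheel_a 0.91 c 0 [ 0.6274 -0.2748] 0.8
wrist wheel_a 0.65 c 0 [ 0.4917 -0.1287] 19.91
wrist board_a 0.6 d 0 [ 0.6314 -0.0524] 27.41
wrist board_a 0.57 d 0 [ 0.4937 -0.1293] 18.59
side wheel_a 0.82 a 0 [ 0.4572 -0.1413] 0.12
side wheel_a 0.7 c 0 [ 0.6281 -0.2751] 1.04
side wheel_a 0.67 b 0 [0.6179 0.2871] 0.42
side wheel_a 0.48 d 0 [0.4388 0.0133] 0.38
side board_a 0.81 b 0 [ 0.458  -0.1519] 1.62
side board_a 0.79 b 0 [0.4755 0.1309] 0.31
side board_a 0.77 d 0 [0.4346 0.0054] 1.15
scene wheel_a 0.78 c 0 [ 0.6288 -0.2776] 0.17
scene wheel_a 0.63 b 0 [0.62   0.2899] 0.46
scene wheel_a 0.62 b 0 [ 0.4552 -0.1321] 2.59
scene wheel_a 0.47 d 0 [0.43   0.0126] 0.02
scene board_a 0.63 c 0 [0.6276 0.0034] 0.31
scene board_a 0.58 d 0 [0.4387 0.0058] 1.87
scene board_a 0.57 b 0 [0.4759 0.1353] 0.41
scene board_a 0.56 d 0 [ 0.4786 -0.132 ] 1.9
[ 0.628  -0.2752  0.1402] 0.0 1.0000389951270308
```

Request:
{"method": "carry_out", "body": {"targets": [0,0,0.04,0,0,0,1,0,0,0.035,0,0,0,1,0,0,0.02,0,0,0,1,0,0,0.011,0,0,0,1,0,0,0,0,0,0,1,0,0,0,0,0,0,0.5,0,0,0,0,0,0,0.4,0,0,0,0,0,0,0.3,0,0,0,0,0,0,0.3,0,0,0,0,0,0,0.3,0,0,0,0,0,0,0.3,0,0,0,0,0,0,0.3], "force": 12}}

```text
t: 19.0
tool_pos: [0.6281, -0.2756, 0.034]
eef_rot: [[-1.0, 0.0, 0.0], [0.0, 1.0, 0.0], [-0.0, 0.0, -1.0]]
force: [0.1, 0.3, -0.1]
opening: 0.456
gripper_force: 12.0
```

Request:
{"method": "carry_out", "body": {"targets": [0,0,-0.02,0,0,0,0.3,0,0,-0.03,0,0,0,0.3,0,0,-0.03,0,0,0,0.3,0.002,0.035,0,0,0,0,0.3,0,0.035,0,0,0,0,0.3,0,0.035,0,0,0,0,0.3,0,0.035,0,0,0,0,0.3,0,0.035,0,0,0,0,0.3,0,0.035,0,0,0,0,0.3,0,0.035,0,0,0,0,0.3,0,0.035,0,0,0,0,0.3,0,0,0,0,0,0,0.3,0,0,0,0,0,0,0.3]}}

```text
t: 20.62
tool_pos: [0.6261, 0.004, 0.1139]
eef_rot: [[-1.0, -0.0, -0.0], [-0.0, 1.0, -0.001], [0.0, -0.001, -1.0]]
force: [-0.1, 0.5, -0.8]
opening: 0.459
gripper_force: 12.0
```

Request:
{"method": "carry_out", "body": {"targets": [0,0,0.025,0,0,0,0.3,0,0,0.02,0,0,0,0.3,0,0,0.012,0,0,0,0.3,0,0,0.008,0,0,0,0.3,0,0,0.005,0,0,0,0.3,0,0,0.003,0,0,0,0.3,0,0,0,0,0,0,0.3,0,0,0,0,0,0,0.3]}}

```text
t: 21.62
tool_pos: [0.6264, 0.0045, 0.0414]
eef_rot: [[-1.0, 0.0, 0.001], [0.0, 1.0, -0.0], [-0.001, -0.0, -1.0]]
force: [-0.4, -0.7, -0.7]
opening: 0.456
gripper_force: 12.0
```

Request:
{"method": "carry_out", "body": {"targets": [0,0,0.001,0,0,0,0.3,0,0,0,0,0,0,0.3,0,0,0,0,0,0,0.5,0,0,0,0,0,0,0.6,0,0,0,0,0,0,0.7,0,0,0,0,0,0,0.7,0,0,-0.02,0,0,0,0.7,0,0,-0.04,0,0,0,1,0,0,-0.04,0,0,0,1,0.007,0.035,0,0,0,0,1,0,0.035,0,0,0,0,1,0,0.035,0,0,0,0,1,0,0.036,0,0,0,0,1,0,0.036,0,0,0,0,1,0,0.036,0,0,0,0,1,0,0.036,0,0,0,0,1,0,0.036,0,0,0,0,1,0,0,0,0,0,0,1,0,0,0,0,0,0,1]}}

```text
t: 24.0
tool_pos: [0.619, 0.2888, 0.1398]
eef_rot: [[-1.0, -0.0, -0.0], [-0.0, 1.0, -0.001], [0.0, -0.001, -1.0]]
force: [-0.2, -0.6, 0.1]
opening: 1.003
gripper_force: 0.0
```

Run:
```python
from h import *
look(("wrist","side","scene"))
s=robot.sense();print(np.round(s["tool_pos"],4),s["gripper_force"],s["opening"])
```

```text
wrist wheel_a 0.84 b 0 [0.6185 0.2934] 0.53
wrist board_a 0.82 c 0 [0.4909 0.1317] 7.78
side wheel_a 0.85 b 0 [0.6186 0.2894] 0.12
side wheel_a 0.61 a 0 [ 0.4572 -0.1413] 0.12
side wheel_a 0.55 c 0.006 [0.6236 0.0042] 0.06
side board_a 0.83 d 0 [0.4348 0.0063] 0.77
side board_a 0.82 b 0 [0.4747 0.1328] 0.54
side board_a 0.75 c 0 [0.6228 0.0012] 0.87
side board_a 0.69 b 0 [ 0.4571 -0.1516] 1.29
scene wheel_a 0.93 a 0 [ 0.4523 -0.1448] 0.27
scene wheel_a 0.79 d 0.006 [0.4385 0.0081] 0.62
scene wheel_a 0.66 b 0.006 [0.6259 0.2816] 0.19
scene wheel_a 0.58 c 0.006 [0.6274 0.0018] 0.18
scene wheel_a 0.5 c 0 [ 0.4609 -0.0073] 3.65
scene board_a 0.97 d 0 [ 6.337e-01 -5.000e-04] 1.51
scene board_a 0.93 b 0 [0.4768 0.1317] 0.38
scene board_a 0.65 a 0 [ 0.4634 -0.1471] 1.28
scene board_a 0.52 d 0 [0.4397 0.0052] 0.51
[0.6193 0.289  0.1401] 0.0 0.9998872359391415
```

Good placements so far. Now wheel b.

Request:
{"method": "carry_out", "body": {"targets": [0,0.0015,0.04,0,0,0,1,0,0,0.035,0,0,0,1,0,0,0.02,0,0,0,1,0,0,0.011,0,0,0,1,0,0,0,0,0,0,1,0,0,0,0,0,0,0.6,0,0,0,0,0,0,0.5,0,0,0,0,0,0,0.4,0,0,0,0,0,0,0.4,0,0,0,0,0,0,0.4,0,0,0,0,0,0,0.4], "force": 13}}

```text
t: 25.82
tool_pos: [0.6193, 0.2913, 0.0344]
eef_rot: [[-1.0, 0.0, 0.001], [0.0, 1.0, 0.001], [-0.001, 0.001, -1.0]]
force: [-0.5, 0.4, 2.4]
opening: 0.579
gripper_force: 13.0
```

Request:
{"method": "carry_out", "body": {"targets": [0,0,-0.02,0,0,0,0.4,0,0,-0.03,0,0,0,0.4,0,0,-0.03,0,0,0,0.4,0.0238,-0.026,0,0,0,0,0.4,0.0238,-0.026,0,0,0,0,0.4,0.0238,-0.026,0,0,0,0,0.4,0.0238,-0.026,0,0,0,0,0.4,0.0238,-0.026,0,0,0,0,0.4,0.0238,-0.026,0,0,0,0,0.4,0,0,0,0,0,0,0.4,0,0,0,0,0,0,0.4]}}

```text
t: 27.2
tool_pos: [0.4771, 0.1351, 0.1141]
eef_rot: [[-1.0, 0.001, 0.001], [0.001, 1.0, 0.0], [-0.001, 0.0, -1.0]]
force: [-0.0, -0.1, -1.3]
opening: 0.58
gripper_force: 13.0
```

Request:
{"method": "carry_out", "body": {"targets": [0,0,0.025,0,0,0,0.4,0,0,0.02,0,0,0,0.4,0,0,0.012,0,0,0,0.4,0,0,0.008,0,0,0,0.4,0,0,0.005,0,0,0,0.4,0,0,0.003,0,0,0,0.4,0,0,0,0,0,0,0.4,0,0,0,0,0,0,0.4]}}

```text
t: 28.2
tool_pos: [0.4766, 0.135, 0.0413]
eef_rot: [[-1.0, 0.0, 0.001], [0.0, 1.0, 0.0], [-0.001, 0.0, -1.0]]
force: [-0.7, 0.0, -0.8]
opening: 0.579
gripper_force: 13.0
```

Lower the last millimetre, release, and rise well clear.

Request:
{"method": "carry_out", "body": {"targets": [0,0,0.001,0,0,0,0.4,0,0,0,0,0,0,0.4,0,0,0,0,0,0,0.65,0,0,0,0,0,0,0.75,0,0,0,0,0,0,0.8,0,0,0,0,0,0,0.8,0,0,-0.02,0,0,0,0.8,0,0,-0.04,0,0,0,1,0,0,-0.04,0,0,0,1,0.03,0.04,-0.03,0,0,0,1,0.03,0.04,-0.03,0,0,0,1,0.03,0.04,-0.03,0,0,0,1,0,0.04,0,0,0,0,1,0,0.04,0,0,0,0,1,0,0.04,0,0,0,0,1,0,0,0,0,0,0,1,0,0,0,0,0,0,1]}}

```text
t: 30.32
tool_pos: [0.386, 0.3743, 0.2296]
eef_rot: [[-1.0, -0.0, -0.001], [-0.0, 1.0, -0.001], [0.001, -0.001, -1.0]]
force: [0.0, 0.7, 0.2]
opening: 1.003
gripper_force: 0.0
```

Run:
```python
from h import *
look(("side","scene"))
for n in ("brick","pyramid"):
    for r in robot.regions_of("side",n): print(n,round(r["conf"],2),np.round(r["xy"]),box(r["pixels"]))
a=robot.capture("scene")[130:300,110:440]; b=robot.capture("side")[100:360,160:380]
cv2.imwrite("pics/fin_s.png",cv2.resize(a,None,fx=2.4,fy=2.4)); cv2.imwrite("pics/fin_d.png",cv2.resize(b,None,fx=2.3,fy=2.3))
```

```text
side wheel_a 0.92 a 0 [ 0.4581 -0.1415] 0.24
side wheel_a 0.87 c 0.006 [0.6258 0.0035] 0.05
side wheel_a 0.78 b 0 [0.4768 0.1404] 0.16
side wheel_a 0.67 d 0 [0.4381 0.0152] 0.66
side board_a 0.74 a 0 [ 0.4583 -0.1475] 1.84
side board_a 0.68 c 0 [6.225e-01 5.000e-04] 1.27
side board_a 0.63 c 0 [0.4726 0.1254] 1.72
side board_a 0.57 d 0 [0.4352 0.0078] 2.57
scene wheel_a 0.83 b 0 [0.4708 0.1395] 0.3
scene wheel_a 0.82 c 0 [0.6195 0.0072] 0.1
scene wheel_a 0.6 a 0.006 [ 0.4592 -0.1459] 0.25
scene wheel_a 0.58 d 0 [0.4293 0.0117] 0.35
scene board_a 0.89 c 0 [6.304e-01 3.000e-04] 1.14
scene board_a 0.73 a 0 [ 0.4638 -0.1473] 1.7
scene board_a 0.71 b 0 [0.4794 0.1314] 1.22
scene board_a 0.71 d 0 [0.4389 0.0071] 1.32
brick 0.6 [265. 322.] [249.5 303.5 285.5 345.5]
pyramid 0.91 [266. 155.] [253.5 141.5 276.5 166.5]
```

View pics/fin_s.png

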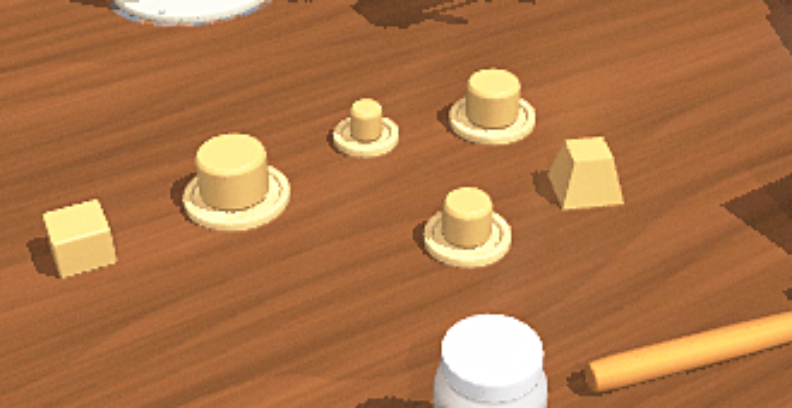

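View pics/fin_d.png

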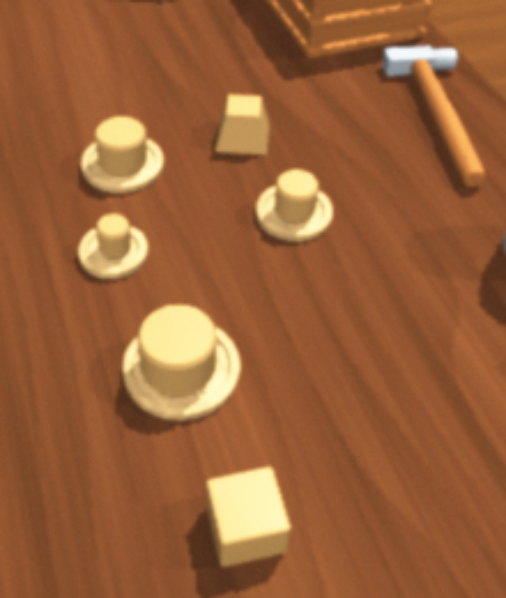

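Both views show all four wheels standing upright and centred inside the rims of their own boards. The brick's and pyramid's boxes in the side view are unchanged.

```bash
python3 -c "
from cell import robot
print(robot.close_job())"
```

```text
the job is handed in; nothing more can be done
None
```

I set each of the four wheels on the board of its own size and handed the job in at about 31 s. The last pictures show them upright inside the rims with the square and pyramid cheeses unmoved; no verdict came back.

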